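# Raise and hold the low leg of a model display stand

### The job

First fasten the display stand to the desk with its black thumbscrew: push the knob down until it seats, then give it a quarter turn clockwise seen from above to start the thread. Then take the lower steel post by its head and draw it straight up, only partway out of its snug sleeve, until its top is level with the top of the other post, and finish holding it still there: do not let go, do not pull it right out. Leave the ramekin, the glass bowl and the model tower where they stand.

Things in the scene. Friction and masses are not known exactly. Their poses are not given: they have to be found in the camera images.
- stand: The display stand: a grey steel foot plate 90 x 340 x 12 mm fixed flat on the desk. Origin under the plate; x across it, y along it (plate from y = -165 to +175 mm), z up. At x = 0 stand the thumbscrew (y = -130 mm) and two sleeves (y = 0 and +130 mm). Either sleeve may hold the loose post; the other holds the set post.
- mouth_a (a point): Centre of the bore's mouth of the middle sleeve, 112 mm above the desk; axes as the stand's. Each sleeve is a square aluminium block 36 x 36 mm with an upright round bore 17 mm wide and 90 mm deep.
- mouth_b (a point): The same for the like sleeve at the end of the plate away from the thumbscrew.
- screw_top (a point): Centre of the top of the thumbscrew's grip, on its upright axis, 58 mm above the desk when up. Black plastic knob: a disc 40 mm wide, 8 mm thick, with a bar on top, 38 mm long (this point's x axis), 12 mm thick (y axis), 26 mm tall from the disc up to this point. Pinch the bar across its thickness. The point turns and sinks with the knob.
- screw_push (a joint): How far the thumbscrew is pushed down, in m: 0 up (at the start), 0.008 bottomed (its stop; seated is more than 0.006). It yields at about 4 N, stays where it is pushed and does not move down by turning alone.
- screw_turn (a joint): Turn of the knob, in rad, growing clockwise seen from above; starts between 0 and 0.3, stop at 2.2; the thread counts as started above 1.25. Light friction of about 0.04 N m, no spring. At 0 the bar lies along the stand's x axis.
- post: The loose steel post to raise, 0.15 to 0.3 kg: a round rod 16 mm wide, 110 mm long, with a plain round head on top, 26 mm wide, 28 mm tall. Origin at the centre of its foot, z towards the head. It starts on its bore's floor: foot 22 mm, head's underside 132 mm, top 160 mm above the desk. It slides and turns freely with 1 mm of play and falls back if let go.
- post_top (a point): Centre of the top face of the loose post's head (138 mm above its foot).
- post_foot (a point): Centre of the foot of the loose post.
- set_top (a point): Centre of the top face of the other post's head: a post of the same shape, fixed in its sleeve 30 to 60 mm higher than the loose one starts. z up.
- ramekin: White ceramic ramekin, 84 mm wide, 50 mm tall, to the right of the stand; origin under its centre. Leave alone.
- bowl: Small glass bowl 90 mm wide, 40 mm tall, beyond the stand; origin under its centre. Leave alone.
- tower: Brick-built model tower, 90 mm square foot, 168 mm tall, to the left of the stand; origin under its centre. Leave alone.

How it is judged (in metres and radians):
On the way, in this order (a step that is already met when the one before it is completed fails the run):
1. the thumbscrew is pushed down and seated, not yet turned home (value of joint screw_push above 0.006 m and value of joint screw_turn below 0.9 rad), for 0.1 s.
2. the seated thumbscrew is given its quarter turn while the loose post is still down (value of joint screw_push above 0.006 m and value of joint screw_turn above 1.25 rad and z of post_foot in the frame of stand below 0.028 m), for 0.2 s.
3. the loose post is drawn up level with the other and held by the gripper (z of post_top in the frame of set_top between -0.006 and 0.006 m and contact force between post and the fingers above 2 N), for 0.2 s.
At the end, for the whole second after the job is handed in: The thumbscrew is seated (pushed over 6 mm) and turned past 1.25 rad; the loose post, still in its sleeve and upright within 0.06 rad, is gripped by the fingers (over 2 N), at rest, its top within 6 mm of the height of the set post's top, and is not wedged against the sleeve (under 25 N) (all of step 3 and value of joint screw_push above 0.006 m and value of joint screw_turn above 1.25 rad and horizontal distance between post_top and set_top between 0.124 and 0.136 m and angle between post's own z axis and vertical below 0.06 rad and contact force between post and stand below 25 N and linear speed of post below 0.01 m/s); the arm keeps its last pose, push and grip.
It fails at once if the post is pulled right out of its sleeve (z of post_foot in the frame of stand above 0.112 m).
It fails at once if a white ramekin is moved by more than 25 mm (distance of ramekin from where it was at the start of the episode above 0.025 m).
It fails at once if a glass bowl is moved by more than 25 mm (distance of bowl from where it was at the start of the episode above 0.025 m).
It fails at once if a model tower is moved by more than 25 mm (distance of tower from where it was at the start of the episode above 0.025 m).
It also fails if it takes over 48 s, if anything falls off the work surface, if the arm or the gripper's body presses on something with over 40 N, if the wrist force passes 120 N, or if a joint passes its speed limit or range.

### The arm

A 6-joint arm with a two-finger parallel gripper is mounted at the origin on the work surface. World frame = base frame: x ahead of the robot, y to its left, z up, the work surface at z = 0. Lengths are in m, angles in degrees, forces in N, time in s.
With the tool pointing down it reaches from about 0.4 to 0.825 m from the base axis. Payload 7 kg.
Tool frame: the origin (TCP) lies at the very end of the fingers, on their centre line; the grasp point (between the pads) lies 19 mm behind it; z points along the fingers, y is the line along which they close (so a half turn about z gives the same grasp; the last joint's range is limited). The gripper opens to 88 mm and grips with 3 to 60 N. Pads are 19 mm wide; open, the fingers measure 130 mm over their backs; the gripper's body (78 mm by 193 mm) begins 47 mm behind the grasp point.
Start: joints at [-55.227, 20.546, 0.682, 0, -70.136, -16.507], TCP at [0.212, -0.641, 0.227] pointing down, gripper open.
Joint ranges: [-176.03, 176.03], [-82.01, 121.73], [-58.28, 71.71], [-173.87, 95.51], [-174.79, -0.11], [-173.66, 173.66]. Speed limits (degrees/s): [136.94, 136.94, 172.46, 180, 180, 180].

### API

Orientations are given as [roll, pitch, yaw] about the fixed x, y, z axes, in that order (R = Rz(yaw) Ry(pitch) Rx(roll)).
In Python, from plant import get_state, imaging, r, finder gives the robot as it stands.
- The arm moves only by the shell command python3 -m handwheel 'ROWS' [FORCE]. ROWS is JSON, a list of rows, each a list of 5 numbers: the closure, from 0 (fully open) to 1 (shut), then the shift along the world's x, y, z in cm, then the turn about the world's z in degrees. A call has 1 to 8 rows; each row is the pose to reach, as a shift and turn from the pose commanded when the call began; what a row does not reach only later rows make up. A row lasts 1/8 s, in which the tool goes at most 62.5 mm and 10.7 degrees, less where a joint would pass 70% of its speed; a pose out of reach is approached as far as the arm can. A call with a gripper value outside its range is refused whole. The fingers move at their own pace and stop on an object; FORCE is the grip in N (left out, the last holds). Time passes only in rows, so rows that repeat a pose let the fingers close. It gives the time, the measured TCP pose, the force, the opening and the grip force at its end, in the units of the state.
- get_state(): the state, without advancing time (a new reading comes with each control period).
- imaging.capture(name): name is "scene" or "side" or "wrist"; returns (picture, depth): 480x640x3 uint8, red, green, blue; 480x640 float32, m along the optical axis (not along the pixel's ray), 0 where there is no reading.
- imaging.get_calibration(name): a dict with "fx", "fy", "cx", "cy" (pixels), "rvec" (rotation vector, rad) and "tvec" (3), from world to camera coordinates, as OpenCV has them; the wrist camera has in their place "hand_eye" (4x4, takes a point from camera to tool coordinates, whose origin is the TCP and whose axes are the flange's). Camera axes: x right, y down, z forward; pixel columns grow to the right and rows downward; lengths in m; the calibration is good to about 2 mm. A picture is of the moment at which its call begins: read the wrist's pose just before it. get_calibration takes no time and is no camera call.
- r.close_job(): hands the job in; it is judged then, once.
Trained networks look in the newest picture that a camera, given by its name, has taken for a name from the list of things; names that differ only in an ending like _2 or _b are one class to them, and where a whole thing is asked for, a point or a joint stands for the part that bears it (a point fixed in the world has none). Each returns a list of dicts, best first, with "p" (0 to 1); they miss things now and then, are a little off and sometimes report something else, mostly with a low value. They report only what shows in the picture. A call takes as long as a camera call.
- finder.cut_out(camera, query): "region" (480x640 bool, what is visible of it) and "pixel" ([column, row] in pixels, amid what is visible of it).
The state is a dict: "time_s": time; "joints": joint angles; "qd": joint speeds; "joint_torque": joint torques, N m; "tcp_pos": TCP position; "eef_rot": TCP orientation; "contact_force": force on the tool from outside, world axes, zero at the start; "moment": the same for the moment, N m; "gripper_width": finger opening in m; "gripper_force": force on a finger pad.
Only numpy, scipy, OpenCV 4.12 (cv2) and the standard library are available. Lean on these libraries where they do the work, as an engineer would, in place of code of your own. Each camera call takes 0.05 s, during which the arm holds its last target. There are 200 camera calls.

## Working session

There is one attempt and no reset: what is moved stays moved. The work goes in short steps, Python scripts to look and compute and a shell command to move; the robot and the scene stay as the last step left them, time stands still between calls to the robot, and variables do not carry over. Pictures are saved under pics/ and viewed, at most 10 in all, crops included, and the job is handed in when it is done.

```bash
mkdir -p pics; cat > h.py <<'E'
import numpy as np, cv2
from plant import get_state, imaging, r, finder
def cap(name, save=None):
    s=get_state(); im,d=imaging.capture(name)
    if save: cv2.imwrite('pics/'+save, im[:,:,::-1])
    return s,im,d
def world(name,s,u,v,z):
    """pixels, depth -> world"""
    c=imaging.get_calibration(name)
    p=np.stack([(u-c['cx'])/c['fx']*z,(v-c['cy'])/c['fy']*z,z],-1)
    if name=='wrist':
        from scipy.spatial.transform import Rotation as R
        H=np.array(c['hand_eye']); p=p@H[:3,:3].T+H[:3,3]
        return p@R.from_euler('xyz',s['eef_rot'],degrees=True).as_matrix().T+np.array(s['tcp_pos'])
    M=cv2.Rodrigues(np.array(c['rvec'],float))[0]
    return (p-np.array(c['tvec']).ravel())@M
def cloud(name,s,d,reg=None):
    m=d>0
    if reg is not None: m&=reg
    v,u=np.nonzero(m); return world(name,s,u.astype(float),v.astype(float),d[v,u].astype(float))
E
python3 - <<'E'
from h import *
s0=get_state(); print({k:np.round(v,3) for k,v in s0.items()})
ims=[]
for n in ('scene','side'):
    s,im,d=cap(n); ims.append(im)
    for q in ('stand','screw_top','post','set_top','ramekin','bowl','tower'):
        for f in finder.cut_out(n,q)[:2]:
            P=cloud(n,s,d,f['region'])
            if len(P): print(n,q,round(f['p'],2),np.round(f['pixel']),len(P),'med',np.round(np.median(P,0),3),'lo',np.round(np.percentile(P,2,0),3),'hi',np.round(np.percentile(P,98,0),3))
    np.savez(n+'.npz',im=im,d=d)
cv2.imwrite('pics/a.png',cv2.resize(np.vstack(ims)[:,:,::-1],(400,600)) if 0 else ims[0][:,:,::-1]); cv2.imwrite('pics/b.png',ims[1][:,:,::-1])
E
```

```text
{'time_s': np.float64(0.0), 'joints': array([-5.5227e+01,  2.0590e+01,  6.3500e-01, -2.1000e-02, -7.0135e+01,
       -1.6509e+01]), 'qd': array([-0.054, -0.092, -0.019, -0.02 , -0.048, -0.033]), 'joint_torque': array([-3.0000e-03, -5.8271e+01,  2.9305e+01,  6.9970e+00,  7.0000e-03,
       -0.0000e+00]), 'tcp_pos': array([ 0.211, -0.641,  0.226]), 'eef_rot': array([ 1.79909e+02, -6.00000e-03, -1.61743e+02]), 'contact_force': array([-0.127, -0.132,  1.127]), 'moment': array([-0.008, -0.041, -0.006]), 'gripper_force': np.float64(0.0), 'gripper_width': np.float64(0.088)}
scene stand 0.91 [342. 248.] 3157 med [0.525 0.125 0.014] lo [ 0.449 -0.032  0.004] hi [0.59  0.274 0.113]
scene stand 0.42 [386. 211.] 144 med [0.553 0.239 0.148] lo [0.532 0.229 0.113] hi [0.56  0.256 0.163]
scene screw_top 0.54 [290. 240.] 155 med [ 0.478 -0.009  0.035] lo [ 0.453 -0.026  0.025] hi [0.49  0.01  0.061]
scene post 0.5 [385. 212.] 117 med [0.554 0.237 0.149] lo [0.541 0.229 0.117] hi [0.56  0.249 0.163]
scene set_top 0.75 [336. 200.] 241 med [0.513 0.115 0.179] lo [0.499 0.105 0.114] hi [0.521 0.126 0.22
[... 474 characters left out ...]
4  0.013] lo [ 0.43  -0.023  0.001] hi [0.581 0.285 0.112]
side screw_top 0.48 [370. 297.] 210 med [ 0.463 -0.001  0.039] lo [ 0.448 -0.016  0.015] hi [0.482 0.012 0.061]
side post 0.6 [288. 313.] 217 med [0.54  0.246 0.148] lo [ 0.53   0.102 -0.001] hi [0.641 0.255 0.162]
side set_top 0.76 [334. 274.] 333 med [0.502 0.122 0.19 ] lo [ 0.493 -0.097 -0.001] hi [0.614 0.13  0.219]
side ramekin 0.67 [417. 205.] 559 med [ 0.562 -0.461  0.031] lo [ 0.522 -0.499  0.001] hi [ 0.598 -0.419  0.052]
side bowl 0.78 [264. 265.] 655 med [0.796 0.029 0.024] lo [ 0.745 -0.001  0.001] hi [0.826 0.083 0.042]
side tower 0.62 [264. 435.] 2822 med [0.443 0.471 0.073] lo [0.409 0.433 0.004] hi [0.502 0.506 0.161]
```

View pics/a.png

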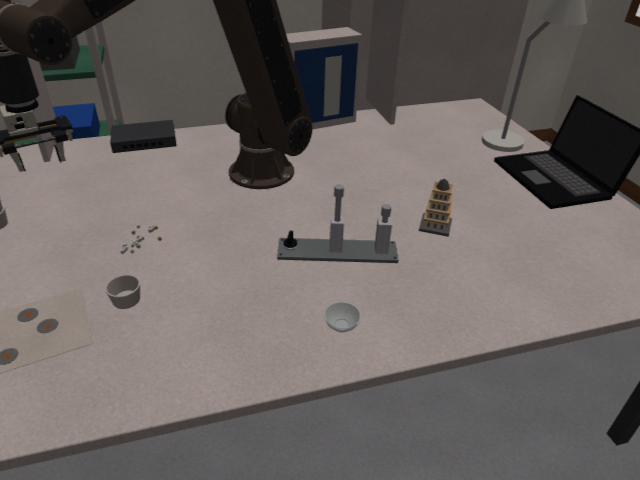

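View pics/b.png

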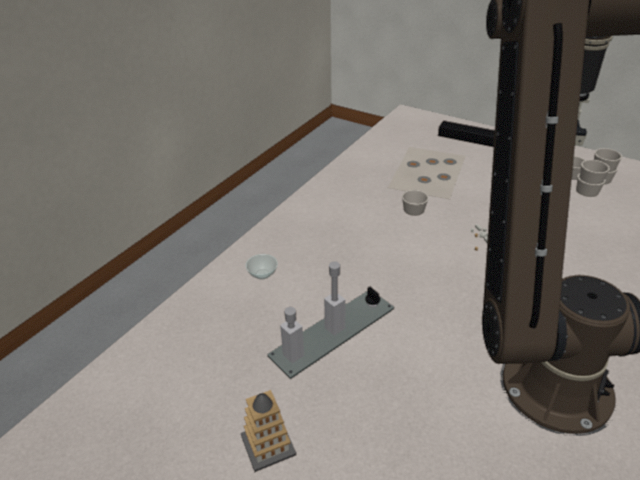

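The scene view shows the screw at pixel (290,240). The taller set post is in the middle sleeve (338,190), and the lower loose post is in the end sleeve (385,212). The side view agrees, with the tower on the left and the bowl behind. In world coordinates the screw is at about (0.468, -0.008), the set post at (0.503, 0.118) and the loose post at (0.546, 0.243). I'm moving above the screw now.

```bash
python3 -m handwheel '[[0,1.5,4,0.5,9],[0,3,8,1,18],[0,5,12,1.5,27],[0,6.5,16,2,36],[0,8,20,2,45],[0,10,24,2,54],[0,11.5,28,2,63],[0,13,32,2,70]]'; python3 -m handwheel '[[0,1.5,4,0,9],[0,3,8,0,18],[0,5,12,0,27],[0,6.5,16,0,36],[0,8,20,0,45],[0,9.5,24,0,54],[0,11,28,0,63],[0,12.5,31.3,0,68]]'; python3 -m handwheel '[[0,0,0,0,0],[0,0,0,0,0]]'
python3 - <<'E'
from h import *
s,im,d=cap('wrist','c.png'); print(s['time_s'],s['tcp_pos'],s['eef_rot'],s['joints'])
for q in ('screw_top','post','set_top'):
    for f in finder.cut_out('wrist',q)[:2]:
        P=cloud('wrist',s,d,f['region'])
        if len(P): print(q,round(f['p'],2),np.round(f['pixel']),len(P),'med',np.round(np.median(P,0),4),'lo',np.round(np.percentile(P,2,0),3),'hi',np.round(np.percentile(P,98,0),3))
P=cloud('wrist',s,d); 
for lo,hi in((.05,.064),(.036,.05),(.026,.036)):
    m=(abs(P[:,0]-.468)<.04)&(abs(P[:,1]+.008)<.04)&(P[:,2]>lo)&(P[:,2]<hi); Q=P[m].astype(np.float32)
    if len(Q)>5: print(lo,len(Q),Q.mean(0),Q[:,2].max(),cv2.minAreaRect(Q[:,:2]*1000))
E
```

```text
time_s: 1.8
tcp_pos: [0.3419, -0.3197, 0.2468]
eef_rot: [-180.0, -0.0, -91.5]
contact_force: [1.1, 0.4, 1.0]
gripper_width: 0.0872
gripper_force: 0.0
time_s: 2.8
tcp_pos: [0.4669, -0.0064, 0.2469]
eef_rot: [-180.0, -0.0, -23.5]
contact_force: [1.3, -1.2, 0.8]
gripper_width: 0.0879
gripper_force: 0.0
time_s: 3.05
tcp_pos: [0.4663, -0.008, 0.2465]
eef_rot: [180.0, 0.0, -23.7]
contact_force: [-0.1, 0.0, -1.6]
gripper_width: 0.0879
gripper_force: 0.0
3.05 [ 0.46628019 -0.00804448  0.24651971] [ 1.79990863e+02  1.28830220e-02 -2.37499965e+01] [ 2.32939902e+01 -3.59044100e-01 -2.26458069e+01 -3.46040788e-03
 -6.77287036e+01  4.29573261e+01]
screw_top 0.85 [328. 202.] 1145 med [ 0.4682 -0.0091  0.0316] lo [ 0.45  -0.025  0.029] hi [0.485 0.009 0.058]
post 0.85 [ 14. 258.] 484 med [0.5452 0.2326 0.1232] lo [0.537 0.227 0.11 ] hi [0.553 0.238 0.143]
post 0.68 [204. 215.] 25052 med [0.515  0.1032 0.0114] lo [ 0.433 -0.037  0.009] hi [0.581 0.263 0.111]
set_top 0.86 [150. 259.] 1505 med [0.5089 0.1093 0.1635] lo [0.499 0.104 0.111] hi [0.518 0.116 0.209]
0.05 458 [ 0.4677632  -0.00847216  0.05663332] 0.058727797 ((467.2586669921875, -8.22590446472168), (10.940020561218262, 37.56991958618164), 66.32776641845703)
0.036 23 [ 0.4841231  -0.01542387  0.04127163] 0.049644895 ((483.8385314941406, -15.561935424804688), (11.090826988220215, 1.233248233795166), 63.90676498413086)
0.026 681 [ 0.46791357 -0.00855224  0.03079436] 0.034773786 ((467.579345703125, -8.455419540405273), (38.97133255004883, 38.27330780029297), 65.4536361694336)
```

View pics/c.png

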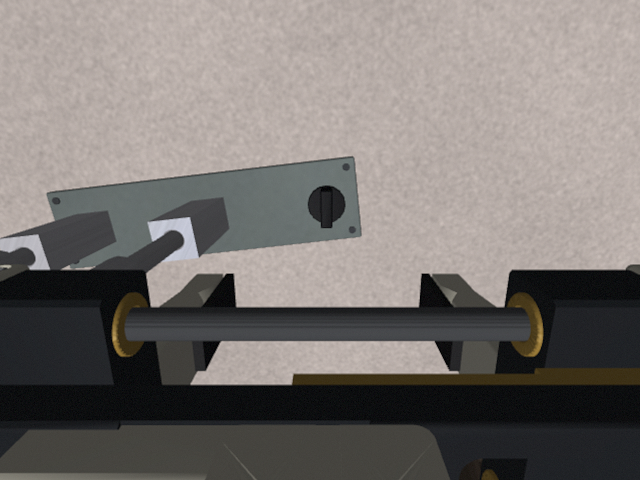

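The wrist view shows the black knob at (327,205) with its bar upright in the image, so it's already parallel to the tool's x axis. The cloud puts the bar centre at (0.4675, -0.0083), its direction at -23.7° and its top at 0.058. I'll descend and pinch it.

```bash
python3 -m handwheel '[[0,0.1,0,-5,0],[0,0.1,0,-10,0],[0,0.1,0,-15,0],[0,0.1,0,-18.5,0],[0,0.1,0,-20,0],[0,0.1,0,-21,0],[0,0.1,0,-21,0],[0,0.1,0,-21,0]]' 30; python3 -m handwheel '[[1,0,0,0,0],[1,0,0,0,0],[1,0,0,0,0],[1,0,0,0,0],[1,0,0,0,0],[1,0,0,0,0],[1,0,0,0,0]]' 30
```

```text
time_s: 4.25
tcp_pos: [0.4681, -0.0079, 0.0373]
eef_rot: [-180.0, -0.1, -23.7]
contact_force: [0.6, 0.5, 0.9]
gripper_width: 0.0879
gripper_force: 0.0
time_s: 5.12
tcp_pos: [0.4675, -0.008, 0.0365]
eef_rot: [180.0, 0.0, -23.7]
contact_force: [-0.6, 0.3, 0.5]
gripper_width: 0.0235
gripper_force: 0.0
```

```bash
python3 -m handwheel '[[1,0,0,0,0],[1,0,0,0,0],[1,0,0,0,0],[1,0,0,0,0]]' 30;  python3 -m handwheel '[[1,0,0,-0.2,0],[1,0,0,-0.4,0],[1,0,0,-0.6,0],[1,0,0,-0.7,0],[1,0,0,-0.8,0],[1,0,0,-0.8,0]]'
```

```text
time_s: 5.62
tcp_pos: [0.4677, -0.0077, 0.0366]
eef_rot: [-180.0, -0.0, -23.7]
contact_force: [-1.1, 3.7, -0.7]
gripper_width: 0.0118
gripper_force: 30.0
time_s: 6.38
tcp_pos: [0.4677, -0.0078, 0.0285]
eef_rot: [-180.0, -0.0, -23.7]
contact_force: [-0.7, 3.7, 2.4]
gripper_width: 0.0118
gripper_force: 30.0
```

```bash
python3 -m handwheel '[[1,0,0,-0.1,0],[1,0,0,-0.2,0],[1,0,0,-0.2,0],[1,0,0,-0.2,0]]'
python3 - <<'E'
from h import *
s,im,d=cap('wrist','d.png'); print(s['tcp_pos'])
P=cloud('wrist',s,d); m=(abs(P[:,0]-.468)<.04)&(abs(P[:,1]+.008)<.04)&(P[:,2]<.07)&(P[:,2]>.015)
print(m.sum(), np.histogram(P[m,2],bins=np.arange(.015,.071,.005)))
s,im,d=cap('side')
for n in('side','scene'):
    s,im,d=cap(n)
    for f in finder.cut_out(n,'screw_top')[:1]:
        Q=cloud(n,s,d,f['region']);print(n,f['p'],f['pixel'],np.round(np.percentile(Q,[2,50,98],axis=0),3))
E
```

```text
time_s: 6.88
tcp_pos: [0.4679, -0.0078, 0.0282]
eef_rot: [-180.0, -0.1, -23.7]
contact_force: [-9.2, 5.7, 26.4]
gripper_width: 0.0117
gripper_force: 30.0
[ 0.46789609 -0.00780055  0.02819017]
4254 (array([ 157,  870,  105,  240,  302,  337, 1719,  158,  197,  164,    5]), array([0.015, 0.02 , 0.025, 0.03 , 0.035, 0.04 , 0.045, 0.05 , 0.055,
       0.06 , 0.065, 0.07 ]))
scene 0.57 [285.7, 247.2] [[ 0.466 -0.024  0.017]
 [ 0.482 -0.012  0.029]
 [ 0.49   0.005  0.054]]
```

View pics/d.png

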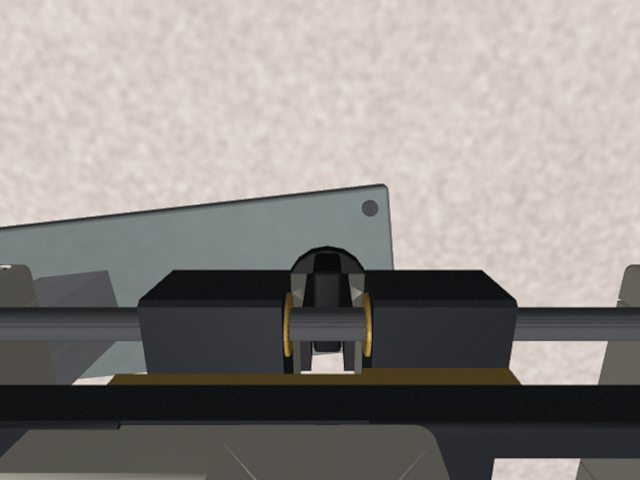

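The knob has bottomed: the stop gives 26 N, and the disc and bar top in the cloud are about 8 mm lower. The wrist picture shows the jaws at (290–370, 320) holding the bar. I'll ease the push and start the clockwise turn.

```bash
python3 -m handwheel '[[1,0,0,0.15,0],[1,0,0,0.15,-6],[1,0,0,0.15,-13],[1,0,0,0.15,-20],[1,0,0,0.15,-27],[1,0,0,0.15,-30],[1,0,0,0.15,-30]]'
```

```text
time_s: 8.05
tcp_pos: [0.4679, -0.0077, 0.0285]
eef_rot: [-180.0, -0.0, -53.8]
contact_force: [-2.2, 5.7, 9.0]
gripper_width: 0.0118
gripper_force: 30.0
```

```bash
python3 -m handwheel '[[1,0,0,0,-8],[1,0,0,0,-16],[1,0,0,0,-24],[1,0,0,0,-32],[1,0,0,0,-40],[1,0,0,0,-48],[1,0,0,0,-56],[1,0,0,0,-58]]';python3 -m handwheel '[[1,0,0,0,0],[1,0,0,0,0],[1,0,0,0,0]]'
```

```text
time_s: 9.05
tcp_pos: [0.4681, -0.0076, 0.0285]
eef_rot: [-180.0, 0.0, -111.9]
contact_force: [-2.2, 6.5, 8.1]
gripper_width: 0.0122
gripper_force: 30.0
time_s: 9.43
tcp_pos: [0.468, -0.0076, 0.0285]
eef_rot: [-180.0, 0.0, -111.7]
contact_force: [-2.8, 5.9, 8.3]
gripper_width: 0.0116
gripper_force: 30.0
```

```bash
python3 -m handwheel '[[0,0,0,0,0],[0,0,0,0,0],[0,0,0,0,0],[0,0,0,0,0],[0,0,0,0,0],[0,0,0,0,0],[0,0,0,0,0],[0,0,0,0.5,0]]'; python3 -m handwheel '[[0,0,0,2,0],[0,0,0,6,0],[0,0,0,11,0],[0,0,0,16,0],[0,0,0,21,0],[0,0,0,25,0],[0,0,0,25,0],[0,0,0,25,0]]'
python3 - <<'E'
from h import *
s,im,d=cap('wrist','e.png'); print(s['tcp_pos'],s['eef_rot'])
P=cloud('wrist',s,d)
for lo,hi in((.04,.07),(.015,.03)):
    m=(abs(P[:,0]-.468)<.04)&(abs(P[:,1]+.008)<.03)&(P[:,2]>lo)&(P[:,2]<hi); Q=P[m].astype(np.float32)
    if len(Q)>5: print(lo,len(Q),Q.mean(0),np.percentile(Q[:,2],[50,98]),cv2.minAreaRect(Q[:,:2]*1000))
E
```

```text
time_s: 10.42
tcp_pos: [0.4673, -0.0081, 0.033]
eef_rot: [180.0, -0.0, -111.7]
contact_force: [-0.1, 0.1, -0.7]
gripper_width: 0.0848
gripper_force: 0.0
time_s: 11.42
tcp_pos: [0.467, -0.008, 0.2827]
eef_rot: [180.0, 0.0, -111.7]
contact_force: [0.2, 0.2, -0.9]
gripper_width: 0.0877
gripper_force: 0.0
[ 0.46701429 -0.00799272  0.28274943] [ 1.79974709e+02  1.46870100e-02 -1.11743615e+02]
0.04 378 [ 0.46552992 -0.00845342  0.04838908] [0.04848922 0.05017647] ((465.65936279296875, -7.998270034790039), (37.51960754394531, 11.15042781829834), 68.12840270996094)
0.015 551 [ 0.46554306 -0.00919519  0.02268981] [0.02269798 0.02457389] ((465.83148193359375, -8.927017211914062), (37.23100280761719, 39.070465087890625), 74.75957489013672)
```

View pics/e.png

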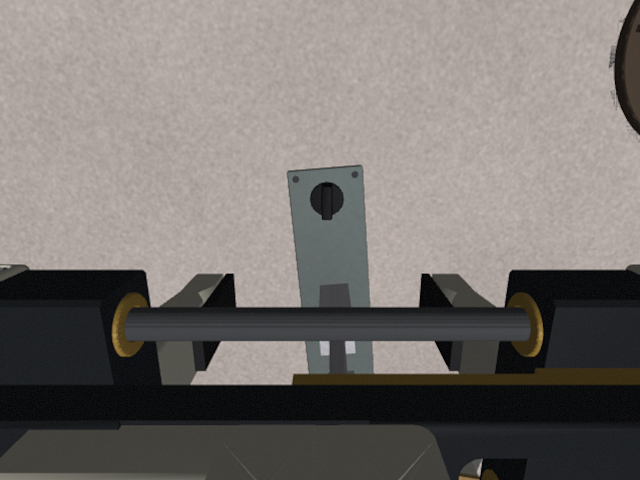

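The wrist view shows the knob at (327,200) with its bar now along the plate. The bar top is at 0.0485, about 8–9 mm lower than before, so it is seated and turned roughly 1.6 rad. Next I'll move over the loose post.

```bash
python3 -m handwheel '[[0,1.5,5,0,0],[0,3,10,0,0],[0,4.7,15,0,0],[0,6.3,20,0,0],[0,7.9,25,0,0],[0,7.9,25.1,0,0],[0,7.9,25.1,0,0],[0,7.9,25.1,0,0]]'
python3 - <<'E'
from h import *
s,im,d=cap('wrist','f.png'); print(s['tcp_pos'],s['eef_rot'])
P=cloud('wrist',s,d)
for f in finder.cut_out('wrist','post')+finder.cut_out('wrist','set_top'):
    Q=cloud('wrist',s,d,f['region']);print(round(f['p'],2),np.round(f['pixel']),len(Q),np.round(np.median(Q,0),3) if len(Q) else 0)
for c,lo,hi in(((.546,.243),.15,.175),((.504,.118),.185,.235)):
    m=(np.hypot(P[:,0]-c[0],P[:,1]-c[1])<.03)&(P[:,2]>lo)&(P[:,2]<hi); Q=P[m]
    z=np.percentile(Q[:,2],95); T=Q[abs(Q[:,2]-z)<.004].astype(np.float32)
    print(len(Q),len(T),'z',np.median(T[:,2]),cv2.minEnclosingCircle(T[:,:2]*1000))
E
```

```text
time_s: 12.48
tcp_pos: [0.5462, 0.242, 0.2828]
eef_rot: [180.0, -0.0, -111.8]
contact_force: [0.5, 0.8, -0.1]
gripper_width: 0.0877
gripper_force: 0.0
[0.54621112 0.24201524 0.28280869] [ 1.79983018e+02 -3.77769257e-02 -1.11774011e+02]
0.61 [325. 224.] 864 [0.542 0.238 0.159]
0.95 [313.  31.] 2442 [0.505 0.12  0.216]
0.21 [328. 223.] 890 [0.542 0.238 0.159]
809 769 z 0.15870278 ((542.8156127929688, 240.53929138183594), 12.87989330291748)
2160 1830 z 0.21630155 ((505.0601501464844, 116.62528991699219), 12.990824699401855)
```

View pics/f.png

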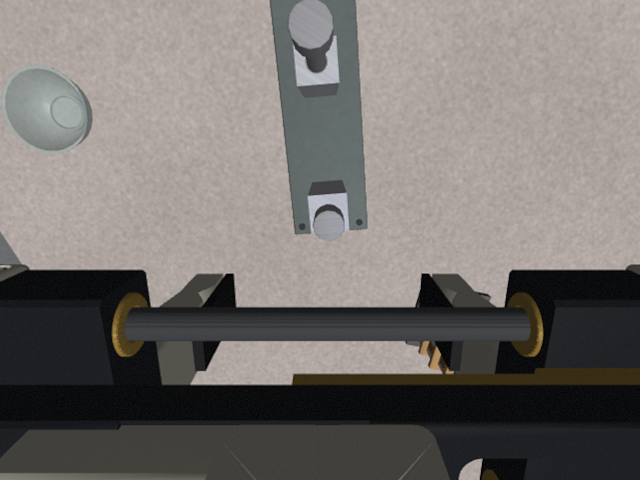

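The wrist view shows the loose head at (328,223) and the set head at (311,25). Corrected for the small wrist-camera bias, the loose post is at about (0.5435, 0.2405). The height difference is 57.6 mm from the wrist camera and 57 mm from the fixed cameras.

```bash
python3 -c "
from h import *
print(np.round(imaging.get_calibration('wrist')['hand_eye'],3))"
python3 -m handwheel '[[0,-0.25,-0.15,-4,0],[0,-0.25,-0.15,-8,0],[0,-0.25,-0.15,-10,0],[0,-0.25,-0.15,-10,0]]' 20
```

```text
[[-0.    -0.964 -0.268  0.072]
 [ 1.    -0.001  0.001  0.001]
 [-0.001 -0.268  0.964 -0.157]
 [ 0.     0.     0.     1.   ]]
time_s: 13.12
tcp_pos: [0.5433, 0.2405, 0.1819]
eef_rot: [179.9, -0.1, -111.8]
contact_force: [0.2, 1.0, 0.1]
gripper_width: 0.0875
gripper_force: 0.0
```

```bash
python3 -m handwheel '[[0,0,0,-2.5,0],[0,0,0,-4.5,0],[0,0,0,-5.2,0],[0,0,0,-5.2,0],[0.6,0,0,-5.2,0],[0.6,0,0,-5.2,0],[0.6,0,0,-5.2,0],[0.6,0,0,-5.2,0]]' 20; python3 -m handwheel '[[0.6,0,0,0,0],[0.6,0,0,0,0],[0.6,0,0,0,0]]'
python3 - <<'E'
from h import *
s,im,d=cap('wrist','g.png'); print(s['tcp_pos'],s['gripper_width'],s['contact_force'])
for f in finder.cut_out('wrist','post'):
    Q=cloud('wrist',s,d,f['region']);print(round(f['p'],2),np.round(f['pixel']),len(Q),np.round(np.median(Q,0),3) if len(Q) else 0)
E
```

```text
time_s: 14.12
tcp_pos: [0.5441, 0.2416, 0.1312]
eef_rot: [-180.0, 0.0, -111.7]
contact_force: [-0.9, 0.6, -0.2]
gripper_width: 0.0532
gripper_force: 0.0
time_s: 14.5
tcp_pos: [0.544, 0.2415, 0.131]
eef_rot: [180.0, -0.0, -111.7]
contact_force: [0.3, -0.0, -1.1]
gripper_width: 0.0355
gripper_force: 0.0
[0.54400993 0.24153234 0.13101509] 0.03545355398968273 [ 0.26841858 -0.03460492 -1.05559377]
0.9 [325. 292.] 2136 [0.54  0.231 0.152]
```

View pics/g.png

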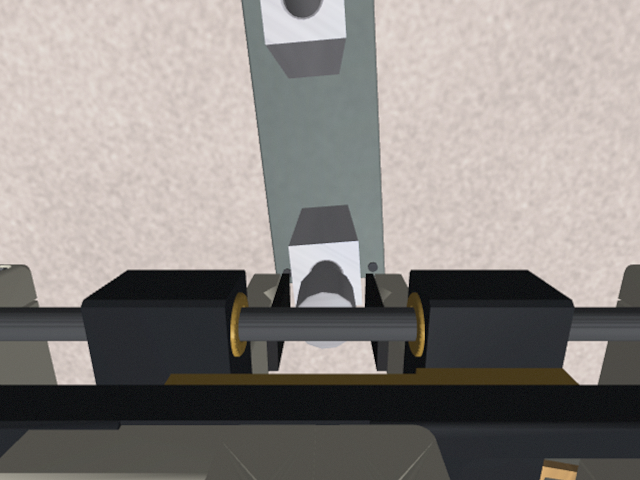

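The head (297–355, 300) sits centrally between the pads (288 and 366). I'll close on it.

```bash
python3 -m handwheel '[[1,0,0,0,0],[1,0,0,0,0],[1,0,0,0,0],[1,0,0,0,0],[1,0,0,0,0],[1,0,0,0,0]]' 25; python3 -m handwheel '[[1,0,0,0.2,0],[1,0,0,0.5,0],[1,0,0,1,0],[1,0,0,1,0],[1,0,0,1,0]]'
```

```text
time_s: 15.35
tcp_pos: [0.5441, 0.2415, 0.1311]
eef_rot: [-180.0, 0.0, -111.7]
contact_force: [1.0, 0.1, -1.1]
gripper_width: 0.0253
gripper_force: 25.0
time_s: 15.98
tcp_pos: [0.544, 0.2415, 0.1413]
eef_rot: [-180.0, 0.0, -111.7]
contact_force: [1.2, -0.9, -1.8]
gripper_width: 0.0256
gripper_force: 25.0
```

```bash
python3 -m handwheel '[[1,0,0,0.8,0],[1,0,0,1.8,0],[1,0,0,2.8,0],[1,0,0,3.8,0],[1,0,0,4.5,0],[1,0,0,4.75,0],[1,0,0,4.75,0],[1,0,0,4.75,0]]'
python3 - <<'E'
from h import *
for n in('scene','side'):
    s,im,d=cap(n); P=cloud(n,s,d)
    if n=='scene': cv2.imwrite('pics/h.png',np.hstack([cv2.resize(im[150:270,250:450,::-1],(800,480),interpolation=cv2.INTER_CUBIC)]))
    for f in finder.cut_out(n,'post')[:2]+finder.cut_out(n,'set_top')[:2]:
        Q=cloud(n,s,d,f['region']);print(n,round(f['p'],2),np.round(f['pixel']),len(Q),np.round(np.percentile(Q,[50,97],axis=0),3) if len(Q) else 0)
print(s['tcp_pos'],s['contact_force'],s['gripper_width'])
E
```

```text
time_s: 16.98
tcp_pos: [0.5439, 0.2414, 0.1882]
eef_rot: [180.0, -0.0, -111.7]
contact_force: [-0.1, -0.3, -1.4]
gripper_width: 0.0253
gripper_force: 25.0
scene 0.46 [384. 210.] 81 [[0.55  0.238 0.144]
 [0.555 0.244 0.174]]
scene 0.57 [337. 204.] 284 [[0.512 0.115 0.175]
 [0.521 0.187 0.219]]
side 0.54 [289. 316.] 169 [[0.54  0.248 0.152]
 [0.547 0.254 0.208]]
side 0.63 [335. 275.] 329 [[0.502 0.123 0.192]
 [0.515 0.13  0.218]]
[0.54393694 0.24147682 0.18823944] [-0.59163397 -1.10516727 -1.48284211] 0.02575460106956515
```

View pics/h.png

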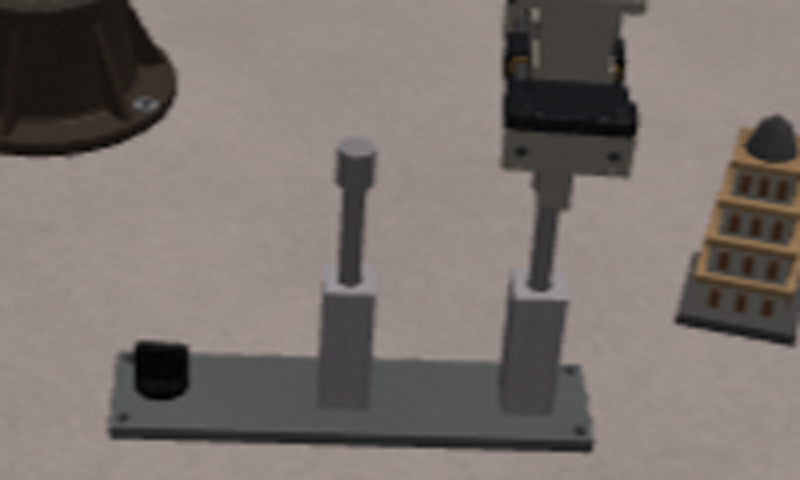

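The scene crop shows the post drawn up, its rod visible between the fingers and the sleeve at (543,245). I'll check for slip in the grip with the wrist camera.

```bash
python3 - <<'E'
from h import *
s,im,d=cap('wrist','i.png'); P=cloud('wrist',s,d); print(s['tcp_pos'],s['contact_force'],s['moment'])
m=(np.hypot(P[:,0]-.544,P[:,1]-.241)<.015)&(P[:,2]>.13)&(P[:,2]<.235); Q=P[m]
print(len(Q),np.histogram(Q[:,2],bins=np.arange(.13,.236,.005)))
for f in finder.cut_out('wrist','post')[:2]+finder.cut_out('wrist','set_top')[:2]:
    Q=cloud('wrist',s,d,f['region']);print(round(f['p'],2),np.round(f['pixel']),len(Q),np.round(np.percentile(Q,[3,50,97],axis=0),3).tolist() if len(Q) else 0)
E
```

```text
[0.54394685 0.24146638 0.18837469] [ 0.15131054  0.98823393 -0.84445566] [0.0145539  0.11917092 0.03725302]
3257 (array([ 54,  61,  65,  62,  73,  79,  80,  93,  72,  15,   0,  37, 208,
       244, 265, 294, 347, 831,  25,  43, 309]), array([0.13 , 0.135, 0.14 , 0.145, 0.15 , 0.155, 0.16 , 0.165, 0.17 ,
       0.175, 0.18 , 0.185, 0.19 , 0.195, 0.2  , 0.205, 0.21 , 0.215,
       0.22 , 0.225, 0.23 , 0.235]))
0.55 [326. 283.] 2936 [[0.53, 0.228, 0.116], [0.539, 0.233, 0.204], [0.55, 0.251, 0.217]]
0.67 [307.  22.] 1436 [[0.499, 0.119, 0.11], [0.507, 0.124, 0.157], [0.514, 0.129, 0.2]]
```

View pics/i.png

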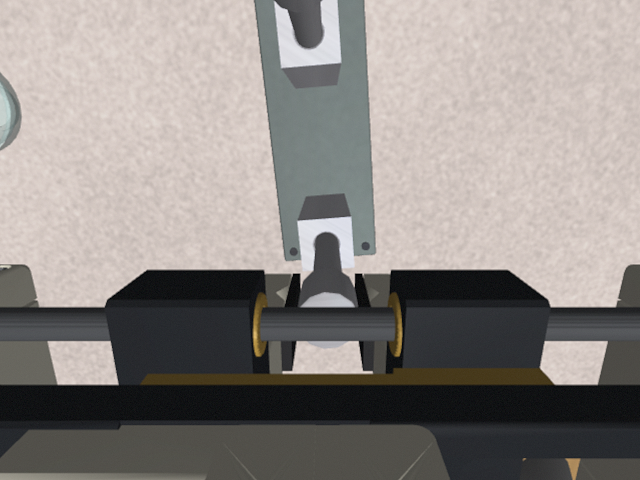

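The wrist view shows the head (300–355, 310) still in the pads and its top face at about 0.217, against 0.216 for the set post, so it hasn't slipped. Side forces are about 1 N. I'll let it settle and hand the job in.

```bash
python3 -m handwheel '[[1,0,0,0,0],[1,0,0,0,0],[1,0,0,0,0]]'; python3 -c "
from plant import r
print(r.close_job())"
```

```text
time_s: 17.8
tcp_pos: [0.544, 0.2415, 0.1886]
eef_rot: [180.0, 0.0, -111.7]
contact_force: [0.9, -0.9, -1.4]
gripper_width: 0.025
gripper_force: 25.0
the job is handed in; nothing more can be done
None
```

Job handed in at 17.8 s, with no verdict returned: the thumbscrew is seated and turned to about 1.6 rad, and the loose post is held still at 25 N grip with its top measured within about 1 mm of the set post's.

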